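# Park the spring jaw of the mould press one hole wider and keep hold of it

## Robot

A 6-joint arm with a two-finger parallel gripper is mounted at the origin on a cart in front of the work surface, level with it; the furniture and walls round the work are solid. World frame = base frame: x ahead of the robot, y to its left, z up, the work surface at z = 0. Lengths are in mm, angles in rad, forces in N, time in s.
With the tool pointing down it reaches from about 250 to 725 mm from the base axis. Payload 4 kg.
Tool frame: the origin (TCP) lies between the finger pads, 19 mm behind the fingertips; this is the grasp point; x points along the fingers, y is the direction in which the jaws open and shut, and the axes are right-handed (so a half turn about x gives the same grasp; the last joint's range is limited). The gripper opens to 85 mm and grips with 20 to 120 N. Pads are 22 mm wide; open, the fingers measure 114 mm over their backs; the gripper's body (76 mm by 85 mm) begins 54 mm behind the grasp point. The pads swing forward as they close: fully open they stand 13 mm farther back than shut.
Start: joints at [1.27, 0.241, 0.005, 1.335, 0, 1.571], TCP at [148.14, 477.55, 250.006] pointing down, gripper open.
Joint ranges: [-2.72, 2.72], [-1.05, 1.87], [-1.09, 1.28], [-1.99, 2.15], [-1.42, 1.44], [-3.14, 3.14]. Speed limits (rad/s): [2.79, 2.79, 3.14, 3.14, 3.14, 3.14].

## Interface

Orientations are given as a unit quaternion [w, x, y, z].
In Python, from station import * gives the robot as it stands. The module is installed in compiled form; this text tells all that it offers.
- The arm moves only by the shell command python3 -m pendant 'ROWS' [FORCE]. ROWS is JSON, one flat list of numbers, 7 for each row, row after row: the closure, from 0 (fully open) to 1 (shut), then the shift along the tool's x, y, z in mm, then the turn, a rotation vector about the tool's x, y, z in rad. A call has 1 to 12 rows; each row is the pose to reach, as a shift and turn from the pose measured when the call began, along the tool's axes at that moment; what a row does not reach only later rows make up. A row lasts 1/12 s, in which the tool goes at most 41.7 mm and 7.16 degrees, less where a joint would pass 70% of its speed; a pose out of reach is approached as far as the arm can. A call with a gripper value outside its range is refused whole. The fingers move at their own pace and stop on an object; FORCE is the grip in N (left out, the last holds). Time passes only in rows, so rows that repeat a pose let the fingers close. It gives the time, the measured TCP pose, the force and the opening at its end, in the units of the state.
- get_obs(): the state, without advancing time (a new reading comes with each control period).
- snapshot(name): name is "scene" or "top" or "wrist"; returns the picture (480x640x3 uint8, red, green, blue); there is no depth.
- camera_params(name): a dict with "camera_matrix" (3x3 intrinsics, pixels), "R" (3x3) and "t" (3): a world point X has camera coordinates R X + t. Camera axes: x right, y down, z forward; pixel columns grow to the right and rows downward; lengths in mm; the calibration is good to about 2 mm. A picture is of the moment at which its call begins: read the wrist's pose just before it. camera_params takes no time and is no camera call; for the wrist camera it gives the pose at the moment of the call.
- sign_off(): hands the job in, once; it reports no verdict.
Trained networks look in the newest picture that a camera, given by its name, has taken for a name from the list of things; names that differ only in an ending like _2 or _b are one class to them, and where a whole thing is asked for, a point or a joint stands for the part that bears it (a point fixed in the world has none). Each returns a list of dicts, best first, with "confidence" (0 to 1); they miss things now and then, are a little off and sometimes report something else, mostly with a low value. They report only what shows in the picture. A call takes as long as a camera call.
- trace(camera, target): "mask" (480x640 bool, what is visible of it) and "at" ([row, column] in pixels, amid what is visible of it).
The state is a dict: "time": time; "q": joint angles; "joint_velocities": joint speeds; "joint_torque": joint torques, N m; "position": TCP position; "ee_rot": TCP orientation; "wrist_force": force on the tool from outside, world axes, zero at the start; "moment": the same for the moment, N m; "width": opening from 0.0 (shut) to 1.0 (fully open).
Only numpy, scipy, OpenCV 4.12 (cv2) and the standard library are available. Lean on these libraries where they do the work, as an engineer would, in place of code of your own. Each camera call takes 0.05 s, during which the arm holds its last target. There are 200 camera calls.

## Task

The next mould goes into the spring-jaw press together with its backing boards, so the press has to stand one hole wider. Pull the locking plunger up by its round knob, draw the jaw outward against its spring to the very next hole in the rail (one more ring mark on the spring rod comes out of the end block), and let the pin down fully home in that hole. Do not let go: finish with the fingers still gripping the knob, the pin home and the jaw still, so that a workmate can load the press, and leave the loose mould and the small jar near the press where they are.

Things in the scene. Friction and masses are not known exactly. Their poses are not given: they have to be found in the camera images.
- mould_press: mould press, fixed: plywood bed 84 x 300 mm, 24 mm high, with a perforated rail 30 mm wide down its middle (top at z = 26 mm, round 10 mm holes every 25 mm). Origin: centre of the bed's underside. y runs along the rail and points outward, the way the sliding jaw opens; x across, z up. The fixed jaw is the upright plate at the -y end, 84 mm high, inner face at y = -128 mm.
- jaw (a joint): sliding jaw along the rail, m, growing outward (press +y). Pin centred in a hole at -0.025, 0, 0.025, 0.050; stops at -0.027 and 0.055. Starts parked at 0 (1 mm play: reads about 1 mm less). A spring pushes it inward with 7 to 10 N (+1 N friction, drag 45 N per m/s): pin up and not held, it runs back. Saddle block 60 x 62 mm, top z = 47 mm, plunger in its middle.
- plunger (a joint): lift of the locking plunger, m: 0 = pin home in a hole, 0.009 = tip level with the rail's top (so it reads when let down between two holes), stop at 0.013. A spring pulls it down, 4 N at 0 to 10 N at 0.013. Pin 8 mm thick with a hemispherical tip; let down between holes it slides on the rail and drops in when the jaw brings it over a hole.
- knob: the plunger's round upright pull knob, 29 mm in diameter (31 mm over its fine flutes), 28 mm high; moves up with the plunger and along with the jaw. Origin: centre of its underside, 60 mm above the table when the pin is home, 13 mm above the saddle block. The jaw plate, 80 mm wide, top at z = 82 mm, stands 31 to 44 mm inward (press -y) of its axis; beside it across the rail is free room
- knob_grip (a point): centre of the knob, 76 mm above the table when the pin is home: the point to grip from above, with the fingers closing across the rail (press x). A grip of about 60 N holds it surely.
- next_mould: the next mould, flat silicone with open pockets, 62 x 110 x 18 mm, loose on the table to the left of the press; origin at the centre of its underside, long side along its y; stays where it is
- jar: a small screw-top jar, 44 mm in diameter and 50 mm high, loose on the table behind the press on its right; origin at the centre of its underside; stays where it is
- jaw_face (a point): centre of the moving jaw's clamping face, 54 mm above the table, 44 mm inward (press -y) of the knob's axis. From the jaw's outer side a 9 mm rod runs (40 mm above the table) through a spring tube 23 mm thick (press y 70 to 130 mm) and the fixed end block (y 130 to 148, top at z = 62 mm). Dark rings every 25 mm on it; one has just come out of the block's bush when the jaw is in a hole

How it is judged:
By the outcome, as a careful person would: the job done as asked, in the order asked, and still so for the second after the job is handed in, while the arm keeps its last pose, push and grip.
It also fails if it takes over 40 s, if anything falls off the work surface, if the arm or the gripper's body presses on something with over 40 N, if the wrist force passes 120 N, or if a joint passes its speed limit or range.

## Working session

There is one attempt and no reset: what is moved stays moved. The work goes in short steps, Python scripts to look and compute and a shell command to move; the robot and the scene stay as the last step left them, time stands still between calls to the robot, and variables do not carry over. Pictures are saved under pics/ and viewed, about 8 in all and at most 12, crops included, and the job is handed in when it is done.

```bash
mkdir -p pics; cat > h.py <<'E'
from station import *
import numpy as np, cv2
def ray(cam,rc,z):
    p=camera_params(cam);K=np.array(p["camera_matrix"]);R=np.array(p["R"]);t=np.array(p["t"]).ravel()
    d=R.T@np.linalg.inv(K)@np.array([rc[1],rc[0],1.]);c=-R.T@t
    return c+d*(z-c[2])/d[2]
def proj(cam,X):
    p=camera_params(cam);K=np.array(p["camera_matrix"]);x=K@(np.array(p["R"])@np.array(X)+np.array(p["t"]).ravel());return x[:2]/x[2]
E
python3 - <<'E'
from h import *
for c in("scene","top"):
    im=snapshot(c);cv2.imwrite(f"pics/{c}0.png",im[:,:,::-1])
    for n,z in(("knob",76),("mould_press",24),("jaw_face",54),("next_mould",18),("jar",50)):
        for r in trace(c,n)[:2]:
            m=r["mask"];ct=cv2.minAreaRect(np.argwhere(m)[:,::-1].astype(np.float32))
            print(c,n,round(r["confidence"],2),np.round(r["at"]),m.sum(),ray(c,r["at"],z).round(1),[np.round(v,0) for v in ct])
a=cv2.imread("pics/scene0.png");b=cv2.imread("pics/top0.png")
o=get_obs();print(o["position"],o["ee_rot"],o["width"])
E
```

```text
scene knob 0.56 [277. 328.] 360 [ 494.1 -120.2   76. ] [array([328., 277.]), array([22., 19.]), np.float64(90.0)]
scene mould_press 0.81 [301. 311.] 8480 [ 471.6 -101.2   24. ] [array([292., 297.]), array([190.,  70.]), np.float64(3.0)]
scene jaw_face 0.68 [290. 330.] 2104 [ 495.  -127.7   54. ] [array([278., 296.]), array([ 50., 158.]), np.float64(85.0)]
scene next_mould 0.69 [254. 248.] 790 [423.2 135.7  18. ] [array([250., 251.]), array([38., 27.]), np.float64(53.0)]
scene next_mould 0.3 [275. 329.] 306 [545.4 -17.5  18. ] [array([327., 276.]), array([19., 18.]), np.float64(90.0)]
scene jar 0.59 [292. 403.] 814 [ 611.6 -171.5   50. ] [array([404., 290.]), array([25., 35.]), np.float64(6.0)]
top knob 0.8 [255. 382.] 235 [ 493.2 -121.9   76. ] [array([382., 256.]), array([17., 16.]), np.float64(45.0)]
top mould_press 0.6 [273. 366.] 7271 [457.4 -96.   24. ] [array([362., 284.]), array([ 49., 179.]), np.float64(35.0)]
top jaw_face 0.61 [252. 381.] 1746 [ 497.9 -122.    54. ] [array([347., 288.]), array([ 44., 149.]), np.float64(44.0)]
top next_mould 0.75 [285. 236.] 1814 [431.8 155.   18. ] [array([236., 283.]), array([32., 57.]), np.float64(88.0)]
top jar 0.89 [177. 384.] 467 [ 638.9 -129.1   50. ] [array([385., 177.]), array([22., 25.]), np.float64(63.0)]
[148.14699706 477.54893248 250.03667815] [ 0.69912922  0.10597141  0.69911796 -0.10593612] 1.0006118953042273
```

View pics/top0.png

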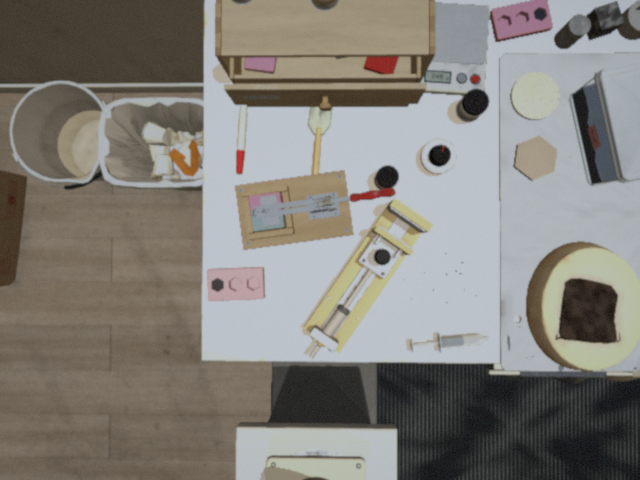

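View pics/scene0.png

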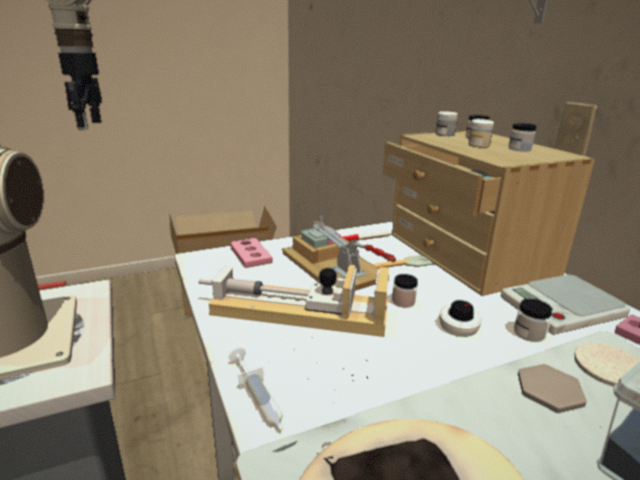

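The top view shows the press running from the fixed jaw (410,215) to the end block (322,340), with the knob at (382,256). Both cameras put the knob at about (494,-121). "Outward" points towards the robot and to the left. The mould (236,284) and the jar (387,177) are clear of it.

```bash
python3 - <<'E'
from h import *
from scipy.spatial.transform import Rotation as Ro
im=cv2.imread("pics/top0.png")
a=ray("top",(237,397),60)  # rough
# axis from bed long edges: yellow mask
hsv=cv2.cvtColor(im,cv2.COLOR_BGR2HSV)
m=cv2.inRange(hsv,(18,70,120),(32,255,255));m[:195]=0;m[360:]=0;m[:,:295]=0;m[:,435:]=0
n,l,s,c=cv2.connectedComponentsWithStats(m)
pts=np.argwhere(m)[:,::-1].astype(np.float32)
r=cv2.minAreaRect(pts);b=cv2.boxPoints(r);print(r)
w=np.array([ray("top",(p[1],p[0]),24)[:2] for p in b]);print(w.round(0))
for i in range(4):
    d=w[(i+1)%4]-w[i];print(np.linalg.norm(d).round(0),np.degrees(np.arctan2(d[1],d[0])).round(1))
o=get_obs();q=o["ee_rot"];R=Ro.from_quat([q[1],q[2],q[3],q[0]]);print(R.as_matrix().round(3))
print(R.inv().apply(np.array([494,-121,230])-o["position"]).round(1))
for th in(145,):
  for s in(1,-1):
    X=np.array([0,0,-1.]);Y=s*np.array([np.cos(np.radians(th-90)),np.sin(np.radians(th-90)),0])
    T=np.c_[X,Y,np.cross(X,Y)];print(s,(R.inv()*Ro.from_matrix(T)).as_rotvec().round(3))
E
```

```text
((331.3272705078125, 252.86874389648438), (127.0877685546875, 162.64395141601562), 36.317474365234375)
[[ 441.  162.]
 [ 695.  -24.]
 [ 550. -221.]
 [ 297.  -37.]]
315.0 -36.1
245.0 -126.4
313.0 143.9
245.0 54.2
[[ 0.     0.296  0.955]
 [ 0.     0.955 -0.296]
 [-1.     0.     0.   ]]
[  20.  -469.2  507.7]
1 [ 0.31  0.   -0.  ]
-1 [-2.832  0.     0.   ]
```

```bash
python3 -m pendant '[0,0,-28,30,0.02,0,0, 0,0,-56,60,0.04,0,0, 0,0,-84,90,0.06,0,0, 0,0,-112,121,0.08,0,0, 0,0,-140,151,0.1,0,0, 0,5,-168,181,0.12,0,0, 0,5,-196,212,0.14,0,0, 0,5,-224,242,0.16,0,0, 0,10,-252,272,0.18,0,0, 0,10,-280,302,0.2,0,0, 0,10,-308,333,0.22,0,0, 0,10,-336,363,0.24,0,0]' && python3 -m pendant '[0,2,-26,28,0.02,0,0, 0,4,-52,56,0.04,0,0, 0,6,-78,85,0.06,0,0, 0,8,-106,114,0.07,0,0, 0,10,-133,144,0.07,0,0, 0,10,-133,144,0.07,0,0, 0,10,-133,144,0.07,0,0]'
python3 - <<'E'
from h import *
o=get_obs();print(o["time"],o["position"],o["ee_rot"],o["q"])
im=snapshot("wrist");cv2.imwrite("pics/w0.png",im[:,:,::-1])
for r in trace("wrist","knob")[:2]:
    m=r["mask"];print(r["confidence"],r["at"],m.sum(),ray("wrist",r["at"],80).round(1))
for r in trace("wrist","mould_press")[:1]: print(r["confidence"],r["at"])
E
```

```text
time: 1.6
position: [396.0, 47.1, 240.4]
ee_rot: [0.682, 0.19, 0.681, -0.189]
wrist_force: [1.1, 1.3, 0.5]
width: 1.0
time: 2.18
position: [450.8, -143.0, 229.9]
ee_rot: [0.674, 0.215, 0.674, -0.214]
wrist_force: [0.3, 1.1, 0.4]
width: 1.0
2.1833 [ 450.76370643 -143.04092853  229.88704739] [ 0.67387364  0.21485285  0.67368935 -0.21418505] [-3.07847932e-01  1.97153573e-01 -1.03731564e-01  1.26965020e+00
  9.44310462e-04  3.08618728e-01]
0.68 [251.1, 365.5] 1401 [ 487.1 -118.9   80. ]
0.72 [178.1, 362.6]
```

View pics/w0.png

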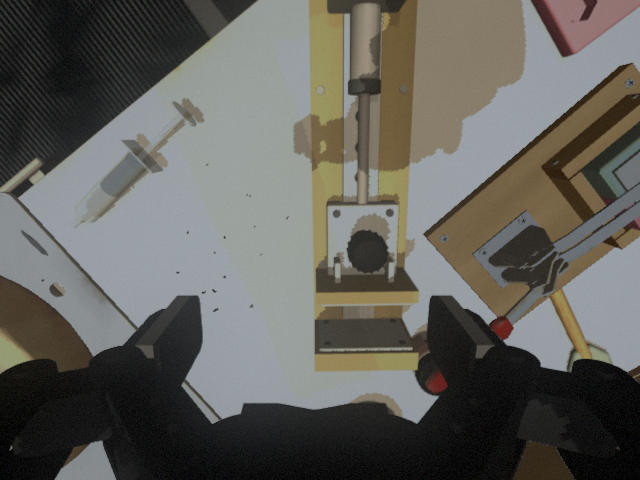

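The wrist view shows the knob at (365,251) on the white saddle. The bed edges run almost vertically, the jaw plate is below the knob, and the spring tube is above it.

```bash
cat >> h.py <<'E'
from scipy.spatial.transform import Rotation as Ro
def pose():
    o=get_obs();q=o["ee_rot"];return o,np.array(o["position"]),Ro.from_quat([q[1],q[2],q[3],q[0]])
def go(P,th):
    o,p,R=pose();X=np.array([0,0,-1.]);Y=np.array([np.cos(th-np.pi/2),np.sin(th-np.pi/2),0])
    T=Ro.from_matrix(np.c_[X,Y,np.cross(X,Y)])
    return R.inv().apply(np.array(P)-p).round(1),(R.inv()*T).as_rotvec().round(3)
E
python3 - <<'E'
from h import *
for a,b in(((10,309),(250,314)),((10,418),(250,409))):
    A=ray("wrist",a,24);B=ray("wrist",b,24);d=A-B;print(A.round(),B.round(),np.degrees(np.arctan2(d[1],d[0])).round(2))
# triangulate knob (wrist+top+scene)
S=np.zeros((3,3));v=np.zeros(3)
for c,rc in(("wrist",(251.1,365.5)),("top",(255.5,382)),("scene",(277,328))):
    A=ray(c,rc,0);d=ray(c,rc,100)-A;d/=np.linalg.norm(d);M=np.eye(3)-np.outer(d,d);S+=M;v+=M@A
K=np.linalg.solve(S,v);print("knob",K.round(1))
p=camera_params("wrist");R=np.array(p["R"]);print("cam",(-R.T@np.array(p["t"]).ravel()).round(0),R.round(2))
print(go([489,-120,140],np.radians(144)),go([489,-120,140],np.radians(145)))
E
```

```text
[316. -51.  24.] [ 478. -160.   24.] 146.08
[365.  19.  24.] [528. -89.  24.] 146.65
knob [ 491.1 -120.7   75.8]
cam [ 396. -102.  354.] [[ 0.57  0.82  0.  ]
 [ 0.79 -0.55  0.26]
 [ 0.21 -0.15 -0.97]]
(array([90.4, 38.6, 20.1]), array([ 0.017,  0.   , -0.001])) (array([90.4, 38.6, 20.1]), array([-0.   ,  0.   , -0.001]))
```

```bash
python3 -m pendant '[0,15,13,7,-0.012,0,0, 0,40,26,14,-0.025,0,0, 0,70,39,20,-0.025,0,0, 0,85,39,20,-0.025,0,0, 0,85,39,20,-0.025,0,0, 0,85,39,20,-0.025,0,0]'
python3 - <<'E'
from h import *
o,p,R=pose();print(o["time"],p.round(1),R.as_matrix().round(3).tolist())
im=snapshot("wrist");cv2.imwrite("pics/w1.png",im[:,:,::-1])
for r in trace("wrist","knob")[:2]:
    m=r["mask"];w=np.argwhere(m);print(r["confidence"],r["at"],m.sum(),w.min(0),w.max(0),ray("wrist",r["at"],80).round(1))
print("grip pt proj of TCP at z76/88:",proj("wrist",[p[0],p[1],76]),proj("wrist",[p[0],p[1],88]))
E
```

```text
time: 2.83
position: [488.3, -118.0, 145.1]
ee_rot: [0.677, 0.204, 0.678, -0.203]
wrist_force: [-0.3, 0.0, 0.8]
width: 1.003
2.8333 [ 488.3 -118.   145.1] [[-0.002, 0.551, 0.835], [0.001, 0.835, -0.551], [-1.0, 0.0, -0.002]]
0.8 [269.1, 307.9] 2819 [239 282] [301 339] [ 489.8 -123.1   80. ]
grip pt proj of TCP at z76/88: [314.2254164  259.41156194] [314.27970187 266.85321178]
```

View pics/w1.png

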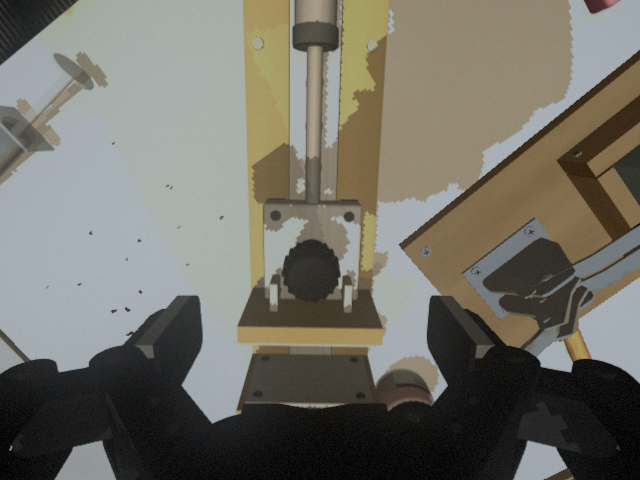

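```bash
python3 - <<'E'
from h import *
from itertools import product
P=ray("wrist",(270,310.7),74);print(P.round(1),go([P[0],P[1],76],np.radians(146.4)))
# check silhouette of model cylinder vs measured rows 239-301, cols 282-339
c=[proj("wrist",P+[15.5*np.cos(a),15.5*np.sin(a),z-74]) for z in(60,88) for a in np.linspace(0,6.28,60)]
c=np.array(c);print(c.min(0).round(),c.max(0).round())
E
```

```text
[ 492.9 -123.3   74. ] (array([71. , -1.9,  4.8]), array([ 0.002,  0.002, -0.002]))
[281. 236.] [340. 307.]
```

```bash
python3 -m pendant '[0,20,-1,3,0,0,0, 0,45,-2,5,0,0,0, 0.2,62,-2,5,0,0,0, 0.3,69,-2,5,0,0,0, 0.4,69,-2,5,0,0,0, 0.4,69,-2,5,0,0,0]' 60
python3 - <<'E'
from h import *
o,p,R=pose();print(o["time"],p.round(1),o["width"],go([492.9,-123.3,76],np.radians(146.4)))
im=snapshot("wrist");cv2.imwrite("pics/w2.png",im[:,:,::-1])
E
```

```text
time: 3.43
position: [493.7, -123.7, 79.3]
ee_rot: [0.679, 0.204, 0.676, -0.203]
wrist_force: [-0.0, 0.2, -0.1]
width: 0.603
3.4333 [ 493.7 -123.7   79.3] 0.6029431451414271 (array([ 3.3, -0.1, -0.9]), array([ 0.002,  0.004, -0.002]))
```

View pics/w2.png

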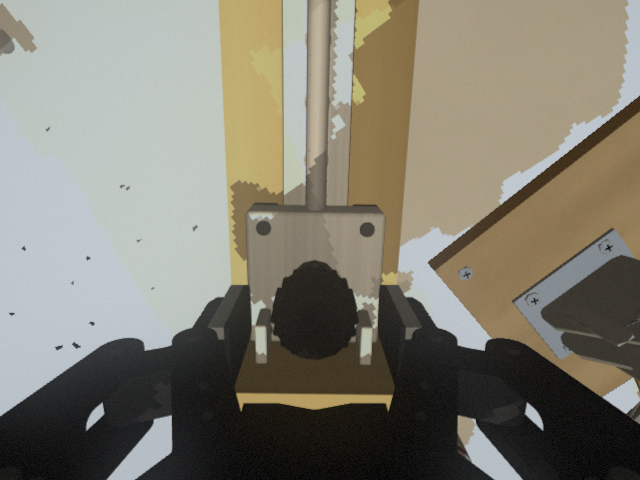

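The pads (inner edges at columns 250 and 380) are centred on the knob (columns 272–356), so I can close.

```bash
python3 -m pendant '[0.5,3,0,-1,0,0,0, 0.8,3,0,-1,0,0,0, 1,3,0,-1,0,0,0, 1,3,0,-1,0,0,0, 1,3,0,-1,0,0,0, 1,3,0,-1,0,0,0, 1,3,0,-1,0,0,0, 1,3,0,-1,0,0,0]' 65
python3 - <<'E'
from h import *
o,p,R=pose();print(o["time"],p.round(2),o["width"],o["wrist_force"],o["moment"],R.inv().apply(o["wrist_force"]).round(1))
E
```

```text
time: 4.15
position: [493.3, -123.4, 78.5]
ee_rot: [0.679, 0.204, 0.675, -0.203]
wrist_force: [-4.5, 0.2, 7.5]
width: 0.309
4.15 [ 493.26 -123.39   78.47] 0.3088649143496773 [-4.51720635  0.23583117  7.46906111] [ 6.13980275e-02  8.59318241e-01 -3.08773610e-04] [-7.5 -2.3 -3.9]
```

```bash
python3 -m pendant '[1,-2,0,0,0,0,0, 1,-5,0,-1,0,0,0, 1,-8,0,-1,0,0,0, 1,-11,0,-2,0,0,0, 1,-11,0,-2,0,0,0, 1,-11,0,-2,0,0,0]' 65
python3 - <<'E'
from h import *
o,p,R=pose();print(o["time"],p.round(2),o["width"],R.inv().apply(o["wrist_force"]).round(1),R.inv().apply(p-[493.26,-123.39,78.47]).round(1))
im=snapshot("wrist");cv2.imwrite("pics/w3.png",im[:,:,::-1])
E
```

```text
time: 4.65
position: [493.9, -123.9, 90.1]
ee_rot: [0.681, 0.204, 0.673, -0.204]
wrist_force: [5.3, -5.4, -9.8]
width: 0.31
4.65 [ 493.86 -123.89   90.13] 0.31008801250457013 [ 9.8 -1.6  7.3] [-11.7  -0.1   0.9]
```

View pics/w3.png

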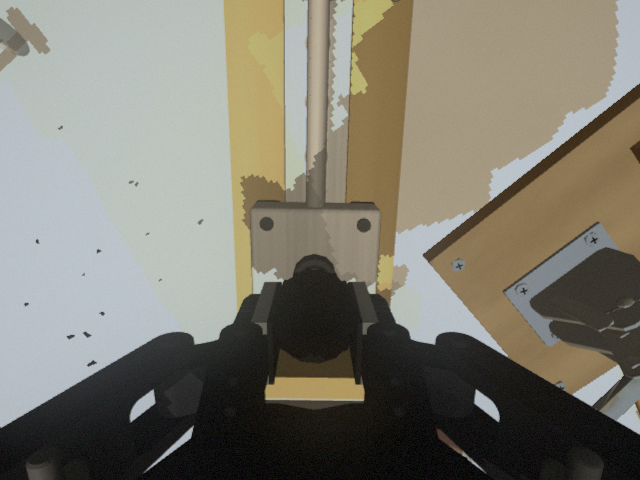

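Lifted 11.7 mm. The wrist carries 9.8 N down (plunger spring) and 7 N inward (jaw spring), so the pin is clear and I can draw outward.

```bash
python3 -m pendant '[1,-1,0,-4,0,0,0, 1,-1,0,-8,0,0,0, 1,-1,0,-12,0,0,0, 1,-1,0,-16,0,0,0, 1,-1,0,-20,0,0,0, 1,-1,0,-23,0,0,0, 1,-1,0,-23,0,0,0, 1,-1,0,-23,0,0,0]' 65
python3 - <<'E'
from h import *
o,p,R=pose();u=np.array([np.cos(np.radians(146.4)),np.sin(np.radians(146.4))]);print(o["time"],p.round(2),o["width"],R.inv().apply(o["wrist_force"]).round(1),"outward",((p-[493.26,-123.39,78.47])[:2]@u).round(2))
E
```

```text
time: 5.37
position: [477.7, -112.9, 91.6]
ee_rot: [0.684, 0.203, 0.67, -0.205]
wrist_force: [6.8, -5.3, -10.5]
width: 0.311
5.3667 [ 477.72 -112.86   91.56] 0.3108103403442842 [10.6 -0.7  8.4] outward 18.77
```

```bash
python3 - <<'E'
from h import *
print(go([493.26-.833*25.5,-123.39+.553*25.5,90],np.radians(146.4)))
E
```

```text
(array([ 1.4, -0.2, -6.8]), array([ 0.   ,  0.019, -0.003]))
```

```bash
python3 -m pendant '[1,1,0,-4,0,0.006,0, 1,1,0,-7,0,0.012,0, 1,1,0,-9,0,0.02,0, 1,1,0,-9,0,0.02,0, 1,1,0,-9,0,0.02,0]' 65
python3 - <<'E'
from h import *
o,p,R=pose();u=np.array([np.cos(np.radians(146.4)),np.sin(np.radians(146.4))]);print(o["time"],p.round(2),o["width"],R.inv().apply(o["wrist_force"]).round(1),"outward",((p-[493.26,-123.39,78.47])[:2]@u).round(2),go([493.26-.833*25.5,-123.39+.553*25.5,79],np.radians(146.4)))
E
```

```text
time: 5.78
position: [473.6, -110.0, 91.2]
ee_rot: [0.679, 0.205, 0.674, -0.204]
wrist_force: [7.3, -5.8, -10.1]
width: 0.309
5.7833 [ 473.57 -109.98   91.21] 0.3094460546520834 [10.2 -0.8  9.2] outward 23.82 (array([12.2, -0.3, -1.8]), array([-0.   ,  0.007, -0.002]))
```

```bash
python3 -m pendant '[1,1,0,-3,0,0.005,0, 1,3,0,-4,0,0.005,0, 1,6,0,-4,0,0.005,0, 1,9,0,-4,0,0.005,0, 1,12,0,-4,0,0.005,0, 1,13,0,-4,0,0.005,0, 1,13,0,-4,0,0.005,0, 1,13,0,-4,0,0.005,0]' 65
python3 - <<'E'
from h import *
o,p,R=pose();u=np.array([np.cos(np.radians(146.4)),np.sin(np.radians(146.4))]);print(o["time"],p.round(2),o["width"],R.inv().apply(o["wrist_force"]).round(1),"outward",((p-[493.26,-123.39,78.47])[:2]@u).round(2),go([493.26-.833*25.5,-123.39+.553*25.5,78.5],np.radians(146.4)))
E
```

```text
time: 6.45
position: [472.1, -109.0, 78.8]
ee_rot: [0.679, 0.205, 0.675, -0.205]
wrist_force: [4.2, -4.4, -7.1]
width: 0.308
6.45 [ 472.15 -108.96   78.75] 0.3083424315595806 [ 7.1 -1.3  5.9] outward 25.57 (array([ 0.3, -0.3,  0.1]), array([-0.001,  0.006, -0.002]))
```

```bash
python3 -m pendant '[1,1,0,-1,0,0,0, 1,2,0,-1,0,0,0, 1,2,0,0,0,0,0, 1,2,0,0,0,0,0, 1,2,0,0,0,0,0, 1,2,0,0,0,0,0]' 65
python3 - <<'E'
from h import *
o,p,R=pose();u=np.array([np.cos(np.radians(146.4)),np.sin(np.radians(146.4))]);print(o["time"],p.round(2),o["width"],R.inv().apply(o["wrist_force"]).round(1),"outward",((p-[493.26,-123.39,78.47])[:2]@u).round(2),go([493.26-.833*25.5,-123.39+.553*25.5,78.5],np.radians(146.4)))
im=snapshot("wrist");cv2.imwrite("pics/w4.png",im[:,:,::-1])
E
```

```text
time: 6.95
position: [472.5, -109.2, 78.5]
ee_rot: [0.68, 0.205, 0.674, -0.205]
wrist_force: [-2.2, -0.4, 7.9]
width: 0.31
6.95 [ 472.53 -109.2    78.5 ] 0.3103901942483589 [-8.  -1.6 -1.5] outward 25.12 (array([-0. , -0.4, -0.4]), array([-0.001,  0.008, -0.002]))
```

View pics/w4.png

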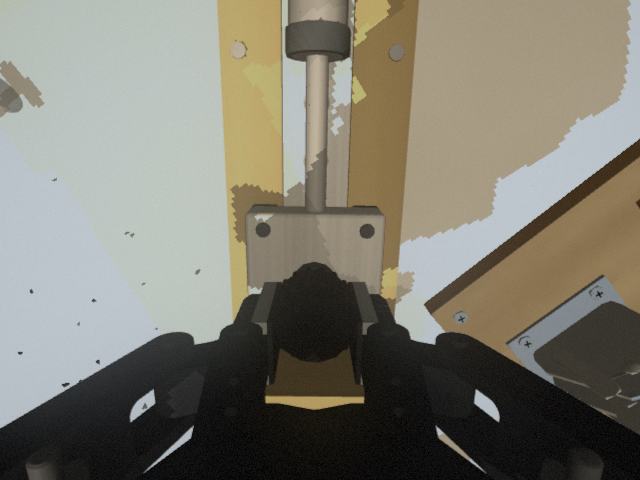

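The pin is seated: z is 78.5, as it was at the start, with 8 N of reaction upward. The jaw moved 25.1 mm outward, and the saddle holes at (262,229) and (368,229) look the same relative to the gripper as before the lift. One last check from the scene camera.

```bash
python3 -m pendant '[1,1,0,0,0,0,0, 1,1,0,0,0,0,0, 1,1,0,0,0,0,0, 1,1,0,0,0,0,0, 1,1,0,0,0,0,0]' 65
python3 - <<'E'
from h import *
ims=[cv2.imread("pics/scene0.png")]
for c in("scene","top"):
    im=snapshot(c)[:,:,::-1]; cv2.imwrite(f"pics/{c}1.png",im)
    if c=="scene": ims.append(im.copy())
    for n in("next_mould","jar"): print(c,n,[(r["confidence"],np.round(r["at"])) for r in trace(c,n)[:2]])
o,p,R=pose();u=np.array([np.cos(np.radians(146.4)),np.sin(np.radians(146.4))]);print(o["time"],p.round(2),o["width"],R.inv().apply(o["wrist_force"]).round(1),((p-[493.26,-123.39,78.47])[:2]@u).round(2),np.abs(o["joint_velocities"]).max())
cv2.imwrite("pics/cmp.png",np.vstack([cv2.resize(i[255:335,190:400],None,fx=3.6,fy=3.6,interpolation=cv2.INTER_CUBIC) for i in ims]))
E
```

```text
time: 7.42
position: [472.5, -109.2, 78.5]
ee_rot: [0.68, 0.205, 0.674, -0.205]
wrist_force: [-2.8, -0.9, 6.3]
width: 0.309
scene next_mould [(0.67, array([255., 249.]))]
scene jar [(0.74, array([290., 403.]))]
top next_mould [(0.82, array([284., 236.]))]
top jar [(0.9, array([176., 386.]))]
7.7167 [ 472.54 -109.21   78.51] 0.3073509240950425 [-7.3 -1.3 -1.2] 25.11 0.001568279831717962
```

View pics/cmp.png

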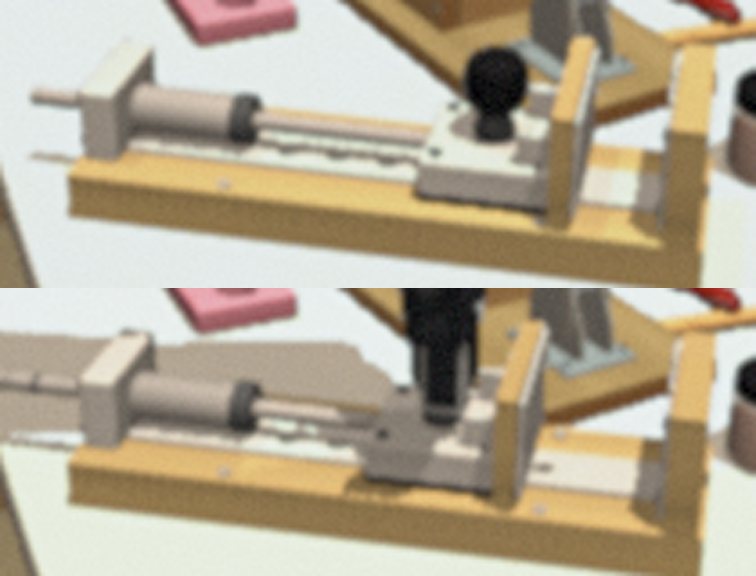

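The before/after crop shows the jaw one pitch further out, with the rod sticking farther out of the end block (ring visible at (38,380)). The mould and jar are unmoved, the arm is still, and the knob is still gripped.

```bash
python3 -c "
from station import *
print(sign_off())"
```

```text
the job is handed in; nothing more can be done
None
```

The press now stands one hole wider. I gripped the knob at 65 N, lifted the plunger about 12–13 mm, drew the jaw outward and let the pin down into the next hole. I handed the job in after 7.7 s on the robot's clock, with the knob still gripped.

Last checks:
- **Jaw:** it moved 25.1 mm outward by the gripper's position. The scene picture shows the rod farther out of the end block with a ring in view; I did not count the rings before and after.
- **Pin:** the knob is back at its starting height (TCP z 78.5 mm both times), and the pin rests on its seat with about 7 N pushing back. While I was lowering it, one reading showed 7 N pulling down, more than I expected at that height, so I pressed 2 mm further until it seated.
- **Stillness:** the joints were practically still (at most 0.0016 rad/s).
- **Mould and jar:** both were within 2 pixels of their first positions in the two fixed cameras.
- **Grip height:** the TCP was at 78.5 mm rather than the intended 76 mm. There was no sign of slipping, since the knob came back to the same height.

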